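# Crack open a stuck control-box cover with an opening wedge

### The job

The white cover of the grey control box in the bench jig is stuck on its seal. Take the yellow opening wedge off the freely turning parts turntable, leaving the other parts standing or lying on it, and push the wedge level, thin end first, into the pry slot at the front of the box until the front edge of the cover just lifts off the box by about 4 mm, and never as much as 10 mm or the rear hooks break. Lift the cover with the wedge alone (the gripper stays off it), leave the screwdriver and the multimeter where they are, and finish with the gripper still holding the wedge in the slot so that the cover stays raised.

Things in the scene. Friction and masses are not known exactly. Their poses are not given: they have to be found in the camera images.
- turntable: fixed grey foot of the parts turntable. Origin: on the table, on the turning axis. Its round platter, 260 mm across with a black rubber top 45 mm above the table, turns about the vertical axis with almost no friction (no motor). On it lie the wedge and, 90 to 105 mm from the axis to either side of it, a gland and a nipple
- tray (a point): centre of the platter's rubber top, 45 mm above the table
- wedge: yellow plastic opening wedge, 35 to 70 g, 135 long, 24 wide. Origin: centre of its flat underside, which lies on the platter; +x points to the thin end (at x = +67.5 mm), z up. The front 90 mm is the taper, the rear 45 mm (x = -67.5 to -22.5 mm) a block-shaped grip 24 wide, 20 high. At the start +x points to the robot's right (-y), within 0.85 rad
- wedge_grip (a point): middle of the wedge's grip, 45 mm behind the wedge's origin, 10 mm above its underside; axes as the wedge's. The grip is taken across its 24 mm width (along y)
- wedge_tip (a point): middle of the wedge's thin end, at the level of the underside; axes as the wedge's. From here the top rises evenly over 90 mm from 2 to 16 mm thick (0.156 mm per mm). Three dark lines cross it 39, 51 and 64 mm from the tip: with that line at the cover's edge the cover is up by 2, 4 or 6 mm
- box: grey control box, 162 x 152 mm, clamped in a low aluminium jig (plate 215 x 200 mm, 12 mm high; a black clamp knob reaches to 124 mm on the -y side); fixed. Origin: on the table under its middle; the front with the pry slot and two white cable glands looks to -x, towards the robot; z up. Rim at 68 mm, top of the closed cover at 86 mm; hollow behind the slot
- slot (a point): middle of the pry slot, on its floor, under the front edge of the closed cover: 83 mm in front of the box's origin, 62 mm above the table; axes as the box's, +x straight into the box. The slot, a cut-out in the rim, is 42 wide and 6 mm high; its level floor begins on a sill 7 mm in front of this point and ends 17 mm behind it
- cover: white cover of the box, 166 x 154 x 18 mm, closed at the start. Origin: centre of its underside, on the rim; axes as the box's. It tilts up about its rear lower edge (hooks); clips pull it shut with about 5 N at the front edge, so that pushing the wedge in takes about 5 to 12 N
- cover_edge (a point): middle of the cover's front lower edge, 68 mm above the table when shut. A wedge sliding in on the slot's floor meets it with its tip 26 mm past the slot point; from then on it rises 0.156 mm per mm of push (up 4 mm with the tip about 51 mm past)
- white_gland: white plastic cable gland, 26 x 37 x 22 mm, lying on the platter, loose. Origin: centre of its underside
- brass_nipple: brass hexagon nipple, 27 x 31 x 44 mm, standing on the platter, loose. Origin: centre of its underside
- red_screwdriver: screwdriver with a red handle, 190 long, 26 high, lying on the table in front of the work, loose. Origin: centre of its underside; its length is along y
- multimeter: yellow and black multimeter, 135 x 68 x 37 mm, lying farther back on the table, loose. Origin: centre of its underside
Not all that is in view belongs to the job. What is shaped like the wedge but blue is not meant.

How it is judged:
By the outcome, as a careful person would: the job done as asked, in the order asked, and still so for the second after the job is handed in, while the arm keeps its last pose, push and grip.
It also fails if it takes over 50 s, if anything falls off the work surface, if the arm or the gripper's body presses on something with over 40 N, if the wrist force passes 120 N, or if a joint passes its speed limit or range.

### The arm

A 7-joint arm with a two-finger parallel gripper is mounted at the origin on a cart in front of the work surface, level with it; the furniture and walls round the work are solid. World frame = base frame: x ahead of the robot, y to its left, z up, the work surface at z = 0. Lengths are in m, angles in rad, forces in N, time in s.
With the tool pointing down it reaches from about 0.35 to 0.9 m from the base axis. Payload 8.1 kg.
Tool frame: the origin (TCP) lies midway between the tips of the shut fingers; the grasp point (between the pads) lies 19 mm behind it; z points along the fingers, y is the line along which they close (so a half turn about z gives the same grasp; the last joint's range is limited). The gripper opens to 92 mm and grips with 3 to 60 N. Pads are 19 mm wide; open, the fingers measure 130 mm over their backs; the gripper's body (75 mm by 190 mm) begins 47 mm behind the grasp point.
Start: joints at [-1.438, 0.434, 0.025, 1.573, -0.012, 1.134, -0.075], TCP at [0.146, 0.608, 0.227] pointing down, gripper open.
Joint ranges: [-2.62, 2.62], [-0.44, 2.09], [-1.27, 1.32], [0.08, 2.57], [-1.32, 4.46], [0.12, 2], [-2.74, 2.74]. Speed limits (rad/s): [2.22, 2.22, 3.01, 3.01, 3.14, 3.14, 3.14].

### API

Orientations are given as a rotation vector (axis times angle).
In Python, from cell import arm gives the robot as it stands.
- The arm moves only by the tool carry_out, never from a script. Its arguments are lists of equal length, an entry for each row: "claw": the finger opening in cm, from 0 to 9.18; "delta_pos": the shift along the tool's x, y, z in cm, a list of three; "angular": the turn, a rotation vector about the tool's x, y, z in rad, a list of three. In form: {"claw": [claw, ...], "delta_pos": [[dx, dy, dz], ...], "angular": [[ax, ay, az], ...]}. A call has 1 to 20 rows; each row shifts and turns the commanded pose from where the row before left it, along the tool's axes as they then stand; what a row does not reach is not made up. A row lasts 1/10 s, in which the tool goes at most 50 mm and 8.59 degrees, less where a joint would pass 70% of its speed; a pose out of reach is approached as far as the arm can. A call with a gripper value outside its range is refused whole. The fingers move at their own pace and stop on an object; "force" is the grip in N (left out, the last holds). Time passes only in rows, so rows that do not move let the fingers close. It gives the time, the measured TCP pose, the force, the opening and the grip force at its end, in the units of the state.
- arm.observe(): the state, without advancing time (a new reading comes with each control period).
- arm.get_image(name): name is "scene" or "side" or "wrist"; returns a dict with "frame" (480x640x3 uint8, red, green, blue), "mtx" (3x3 intrinsics, pixels), "dist" ([k1, k2, p1, p2, k3] as OpenCV has them; the pictures are not rectified), "T" (4x4, takes a point from camera to world coordinates). Camera axes: x right, y down, z forward; pixel columns grow to the right and rows downward; lengths in m; the calibration is good to about 2 mm. A picture is of the moment at which its call begins. There is no depth.
- arm.sign_off(): hands the job in; it is judged then, once.
Trained networks look in a picture, given as the dict that the camera call returned (one of the last four; its "shot" number tells which), for a name from the list of things; names that differ only in an ending like _2 or _b are one class to them, and where a whole thing is asked for, a point or a joint stands for the part that bears it (a point fixed in the world has none). Each returns a list of dicts, best first, with "conf" (0 to 1); they miss things now and then, are a little off and sometimes report something else, mostly with a low value. They report only what shows in the picture. A call takes as long as a camera call. They do not tell look-alikes from the thing itself.
- arm.look_for(label, picture): "centre" ([column, row] as shares, 0 to 1, of the picture: columns of its width, rows of its height, amid what is visible of it).
- arm.trace(label, picture): "region" (480x640 bool, what is visible of it) and "centre" ([column, row] as shares, 0 to 1, of the picture: columns of its width, rows of its height, amid what is visible of it).
- arm.place_of(label, picture): "centre" ([column, row] as shares, 0 to 1, of the picture: columns of its width, rows of its height: a listed point, or the origin of a listed thing).
The state is a dict: "clock": time; "joints": joint angles; "dq": joint speeds; "joint_efforts": joint torques, N m; "position": TCP position; "ee_rot": TCP orientation; "force": force on the tool from outside, world axes, zero at the start; "ft_torque": the same for the moment, N m; "width": opening from 0.0 (shut) to 1.0 (fully open); "gripper_force": force on a finger pad.
Only numpy, scipy, OpenCV 4.12 (cv2) and the standard library are available. Lean on these libraries where they do the work, as an engineer would, in place of code of your own. Each camera call takes 0.05 s, during which the arm holds its last target. There are 200 camera calls.

## Working session

There is one attempt and no reset: what is moved stays moved. The work goes in short steps, Python scripts to look and compute and a tool call to move; the robot and the scene stay as the last step left them, time stands still between calls to the robot, and variables do not carry over. Pictures are saved under pics/ and viewed, at most 12 in all, crops included, and the job is handed in when it is done.

Besides the shell and the picture viewer there is one more tool, called after "Request:" by a JSON object that holds its "fn" and its "kwargs", one argument or row to a line. carry_out: Moves the arm, as the interface text tells. Its arguments: {"type":"object","properties":{"claw":{"type":"array","items":{"type":"number"}},"delta_pos":{"type":"array","items":{"type":"array","items":{"type":"number"}}},"angular":{"type":"array","items":{"type":"array","items":{"type":"number"}}},"force":{"type":"number"}},"required":["claw","delta_pos","angular"]}

```bash
ls; mkdir -p pics; cat > h.py <<'E'
import numpy as np, cv2, sys
from cell import arm
from scipy.spatial.transform import Rotation as R
def ray(p,uv):
    q=cv2.undistortPoints(np.array([[uv]],float),np.array(p["mtx"]),np.array(p["dist"]))[0,0]
    T=np.array(p["T"]); return T[:3,3], T[:3,:3]@np.array([q[0],q[1],1])
def onz(p,uv,z):
    o,d=ray(p,uv); return o+d*(z-o[2])/d[2]
def tri(obs):
    A=np.zeros((3,3));b=np.zeros(3)
    for p,uv in obs:
        o,d=ray(p,uv);d=d/np.linalg.norm(d);M=np.eye(3)-np.outer(d,d);A+=M;b+=M@o
    return np.linalg.solve(A,b)
def proj(p,X):
    T=np.linalg.inv(np.array(p["T"])); 
    return cv2.projectPoints(np.array(X,float).reshape(-1,1,3),cv2.Rodrigues(T[:3,:3])[0],T[:3,3],np.array(p["mtx"]),np.array(p["dist"]))[0].reshape(-1,2)
def save(p,n,crop=None,s=1):
    f=p["frame"][:,:,::-1]
    if crop: f=f[crop[1]:crop[3],crop[0]:crop[2]]
    cv2.imwrite("pics/"+n+".png",cv2.resize(f,None,fx=s,fy=s,interpolation=cv2.INTER_CUBIC))
E
python3 - <<'E'
from h import *
np.set_printoptions(precision=4,suppress=True)
s=arm.observe(); print({k:np.round(v,3) for k,v in s.items()})
P={n:arm.get_image(n) for n in("scene","side")}
for n,p in P.items(): save(p,n+"0")
print(P["scene"]["T"],P["side"]["T"])
for l in["wedge","wedge_grip","wedge_tip","tray","slot","box","cover_edge","white_gland","brass_nipple","red_screwdriver","multimeter","turntable"]:
    o=[]
    for n,p in P.items():
        for d in arm.place_of(l,p)[:2]:
            uv=np.array(d["centre"])*[640,480]; print(l,n,uv.round(1),round(d["conf"],2)); 
            if len(o)==0 or o[-1][0] is not p:o.append((p,uv))
    if len(o)==2: print("   tri",tri(o))
E
```

```text
pics
{'clock': np.float64(0.0), 'joints': array([-1.438,  0.435,  0.025,  1.574, -0.012,  1.134, -0.075]), 'dq': array([ 0.001,  0.001,  0.001, -0.001, -0.001,  0.   ,  0.   ]), 'joint_efforts': array([ -0.   , -66.787,   0.985, -31.446,  -0.061,   0.043,   0.   ]), 'position': array([0.146, 0.607, 0.226]), 'ee_rot': array([-0.37 , -3.12 ,  0.003]), 'force': array([-0.724, -0.309, -0.649]), 'ft_torque': array([-0.01 , -0.052, -0.   ]), 'gripper_force': np.float64(0.0), 'width': np.float64(1.001)}
[[ 0.5372 -0.4528  0.7116 -0.3048]
 [-0.8433 -0.3045  0.4428 -0.5894]
 [ 0.0162 -0.838  -0.5454  0.7478]
 [ 0.      0.      0.      1.    ]] [[-0.9344 -0.2364  0.2664  0.2786]
 [-0.356   0.5995 -0.7169  0.6914]
 [ 0.0098 -0.7647 -0.6443  0.7716]
 [ 0.      0.      0.      1.    ]]
wedge scene [341.1 309.3] 0.79
wedge scene [223.6 246.6] 0.75
wedge side [328.1 361.7] 0.83
wedge side [377.5 261.3] 0.81
   tri [ 0.5589 -0.0504 -0.1572]
wedge_grip scene [333.  292.6] 0.93
wedge_grip scene [245.5 238.9] 0.85
wedge_grip side [360.5 266.3] 0.95
wedge_grip side [309.6 337.4] 0.73
   tri [ 0.489  -0.
[... 623 characters left out ...]
and side [314.2 306.7] 0.46
white_gland side [315.  186.7] 0.31
   tri [0.5234 0.0436 0.0443]
brass_nipple scene [201.7 267.7] 0.78
brass_nipple scene [248.1 239.2] 0.64
brass_nipple side [384.3 363.7] 0.88
brass_nipple side [331.6 355.6] 0.66
   tri [0.3729 0.1263 0.0511]
red_screwdriver scene [363.4 371.1] 0.56
red_screwdriver scene [195.9 254.5] 0.15
red_screwdriver side [451.3 240.9] 0.89
   tri [ 0.3406 -0.2715  0.0027]
multimeter scene [318.1 221.8] 0.8
multimeter side [202.5 303.9] 0.74
multimeter side [452.3 242.5] 0.31
   tri [ 0.7289  0.0733 -0.0016]
turntable scene [234.3 263.5] 0.87
turntable scene [476.3 260. ] 0.24
turntable side [329.5 368.4] 0.79
   tri [0.4651 0.1263 0.0029]
```

View pics/scene0.png

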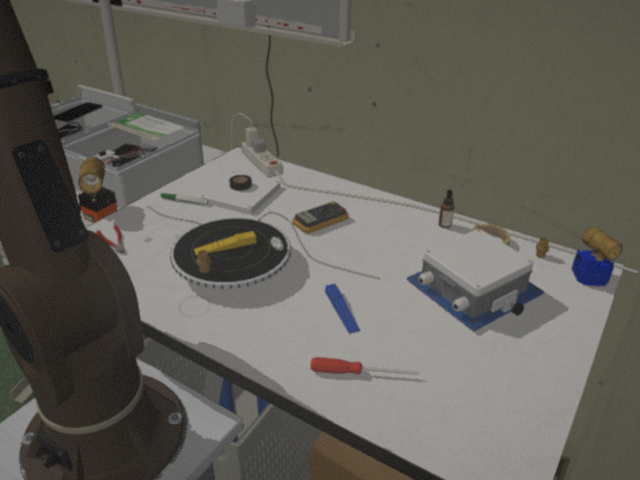

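View pics/side0.png

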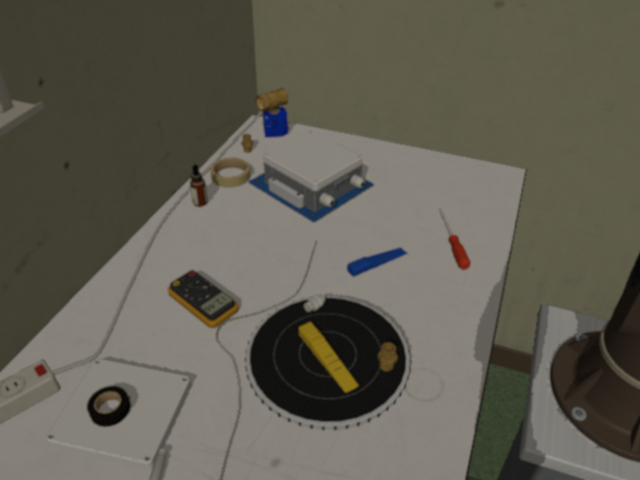

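Both views show the yellow wedge on the black platter: scene about (225,244), side about (328,358). The nipple is at scene (203,263) and side (388,356), the gland at scene (277,243) and side (314,302). Possible mix-ups are the blue wedge at scene (341,308) and side (377,261), and the multimeter at scene (320,216), which is yellow and black. I choose the yellow one on the platter and check its orientation in a close crop.

```bash
python3 - <<'E'
from h import *
np.set_printoptions(precision=4,suppress=True)
p=arm.get_image("side"); q=arm.get_image("scene")
a=p["frame"][285:430,235:425,::-1]; b=q["frame"][210:295,160:300,::-1]
a=cv2.resize(a,(570,435),interpolation=cv2.INTER_CUBIC)
cv2.imwrite("pics/crop.png",a)
for n,P in(("side",p),("scene",q)):
  f=cv2.cvtColor(P["frame"],cv2.COLOR_RGB2HSV); m=cv2.inRange(f,(20,120,60),(35,255,255))
  nn,lab,st,ce=cv2.connectedComponentsWithStats(m)
  for i in range(1,nn):
    if st[i,4]>100:
      c=cv2.minAreaRect(np.argwhere(lab==i)[:,::-1].astype(np.float32)); bx=cv2.boxPoints(c)
      print(n,st[i],ce[i]); print([onz(P,x,0.05) for x in bx])
E
```

```text
side [256  89  32  21 278] [271.6547  98.8921]
[array([ 0.9578, -0.6289,  0.05  ]), array([ 0.903 , -0.7107,  0.05  ]), array([ 0.8516, -0.624 ,  0.05  ]), array([ 0.9052, -0.5481,  0.05  ])]
side [ 298  322   61   71 1435] [327.0251 356.423 ]
[array([0.5318, 0.1089, 0.05  ]), array([0.5185, 0.0768, 0.05  ]), array([0.3988, 0.1732, 0.05  ]), array([0.4129, 0.2004, 0.05  ])]
side [378 343  20  28 260] [387.3231 356.4308]
[array([0.3989, 0.0925, 0.05  ]), array([0.3744, 0.0742, 0.05  ]), array([0.3528, 0.1206, 0.05  ]), array([0.3764, 0.1378, 0.05  ])]
scene [194 231  63  24 661] [228.7973 242.5053]
[array([0.4271, 0.2084, 0.05  ]), array([0.5463, 0.1294, 0.05  ]), array([0.5075, 0.0909, 0.05  ]), array([0.3936, 0.1686, 0.05  ])]
scene [587 232  21  21 136] [597.2426 241.5074]
[array([ 0.9585, -0.5172,  0.05  ]), array([ 0.9972, -0.5525,  0.05  ]), array([ 0.9122, -0.5738,  0.05  ]), array([ 0.8765, -0.5402,  0.05  ])]
```

View pics/crop.png

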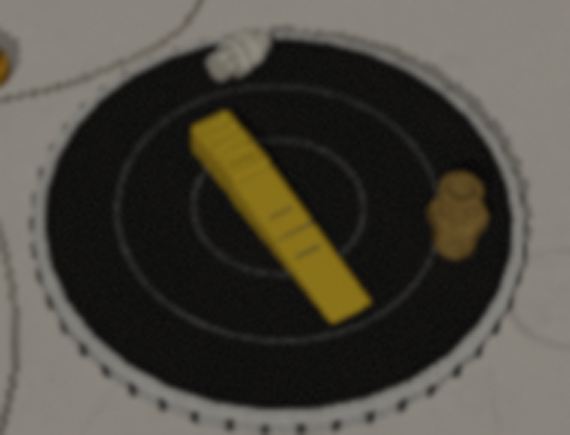

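The crop confirms it. The thick grip with its end face is at side (310,335) and the thin end at side (351,388). The three lines sit nearer the latter, so the tip actually points to world +y/-x. Next I measure the box and wedge more finely.

```bash
cat >> h.py <<'E'
def pose():
    s=arm.observe(); return np.array(s["position"]),R.from_rotvec(s["ee_rot"]),s
def plan(x,yaw_x_deg):
    """shift in tool axes after turning; turn rotvec in tool axes, tool pointing down with tool x at yaw"""
    p,r,s=pose(); t=R.from_euler('z',yaw_x_deg,degrees=True)*R.from_euler('x',180,degrees=True)
    print("turn",(r.inv()*t).as_rotvec().round(3),"then cm",(t.inv().apply(np.array(x)-p)*100).round(2),"before-turn cm",(r.inv().apply(np.array(x)-p)*100).round(2))
E
python3 - <<'E'
from h import *
from scipy.optimize import least_squares
np.set_printoptions(precision=4,suppress=True)
P=[arm.get_image(n) for n in("scene","side")]
# cover silhouette fit: pose x,y,yaw from box silhouette (cover trace)
M=[arm.trace("cover",p) for p in P]
masks=[m[0]["region"] for m in M]; print([ (m[0]["conf"],m[0]["region"].sum(),np.array(m[0]["centre"])*[640,480]) for m in M])
def sil(v,p,dims,z0):
    c,s=np.cos(v[2]),np.sin(v[2]);pts=[]
    for a in(-1,1):
        for b in(-1,1):
            for z in(z0,z0+dims[2]):
                x,y=a*dims[0]/2,b*dims[1]/2; pts.append([v[0]+c*x-s*y,v[1]+s*x+c*y,z])
    return cv2.convexHull(proj(p,pts).astype(np.float32))
def res(v):
    r=[]
    for p,m in zip(P,masks):
        h=sil(v,p,(.166,.154,.018),.068)
        ct=max(cv2.findContours(m.astype(np.uint8),cv2.RETR_EXTERNAL,cv2.CHAIN_APPROX_NONE)[0],key=len)
        ct=cv2.convexHull(ct)[:,0]
        big=cv2.findContours(m.astype(np.uint8),cv2.RETR_EXTERNAL,cv2.CHAIN_APPROX_NONE)[0]
        ct=max(big,key=len)[:,0]
        for q in ct[::2]: r.append(cv2.pointPolygonTest(h,(float(q[0]),float(q[1])),True))
    return np.pad(np.array(r),(0,max(0,600-len(r))))
for y0 in(-.2,0,.2):
    o=least_squares(res,[.68,-.32,y0],loss="soft_l1",diff_step=1e-3,x_scale=[.01,.01,.05]); print(o.x,np.degrees(o.x[2]),o.cost)
    c,s=np.cos(o.x[2]),np.sin(o.x[2]); print("slot",o.x[:2]-.083*np.array([c,s]))
for l in("slot","wedge_grip","wedge_tip","cover","tray"):
    for p in P:
        for d in arm.place_of(l,p)[:3]:
            z=dict(slot=.062,wedge_grip=.055,wedge_tip=.045,cover=.068,tray=.045)[l]
            print(l,onz(p,np.array(d["centre"])*[640,480],z),round(d["conf"],2))
plan([.503,.104,.20],140)
E
```

```text
[(0.79, np.int64(4131), array([477.632, 258.624])), (0.73, np.int64(3418), array([312.576, 159.984]))]
[ 0.6784 -0.3481 -0.3966] -22.722044787278485 77.35612368208946
slot [ 0.6018 -0.316 ]
[ 0.6784 -0.3481 -0.3966] -22.723996118595743 77.35607402486247
slot [ 0.6018 -0.316 ]
[ 0.6784 -0.3481 -0.3966] -22.72229452057501 77.35619593513576
slot [ 0.6018 -0.316 ]
slot [ 0.6008 -0.3162  0.062 ] 0.93
slot [ 0.5971 -0.3241  0.062 ] 0.77
slot [0.4093 0.1922 0.062 ] 0.59
wedge_grip [ 0.4385 -0.1485  0.055 ] 0.98
wedge_grip [0.4969 0.1056 0.055 ] 0.9
wedge_grip [ 0.4844 -0.0606  0.055 ] 0.95
wedge_grip [0.5006 0.1165 0.055 ] 0.58
wedge_grip [ 0.3386 -0.2116  0.055 ] 0.15
wedge_tip [ 0.3862 -0.2325  0.045 ] 0.94
wedge_tip [0.4007 0.176  0.045 ] 0.93
wedge_tip [0.4105 0.1774 0.045 ] 0.69
wedge_tip [ 0.4095 -0.1545  0.045 ] 0.63
cover [ 0.6964 -0.3389  0.068 ] 0.55
cover [ 0.6805 -0.3458  0.068 ] 0.67
tray [0.4618 0.1362 0.045 ] 0.83
tray [0.4629 0.1317 0.045 ] 0.72
turn [0.    0.    0.462] then cm [-59.72 -15.64   2.67] before-turn cm [-46.48 -40.63   2.67]
```

Request:
{"fn": "carry_out", "kwargs": {
  "claw": [6,6,6,6,6,6,6,6,6,6,6,6,6,6,6,6,6,6,6,6],
  "delta_pos": [
    [-1.5,-1.3,0],
    [-3,-2.6,0],
    [-3.5,-3.1,0.2],
    [-3.5,-3.1,0.2],
    [-3.5,-3.1,0.2],
    [-3.5,-3.1,0.2],
    [-3.5,-3.1,0.2],
    [-3.5,-3.1,0.2],
    [-3.5,-3.1,0.2],
    [-3.5,-3.1,0.2],
    [-3.5,-3.1,0.2],
    [-3.5,-3.1,0.2],
    [-3.5,-3.1,0.2],
    [-2,-1.6,0],
    [-1,-0.8,0],
    [0,0,0],
    [0,0,0],
    [0,0,0],
    [0,0,0],
    [0,0,0]
  ],
  "angular": [
    [0,0,0],
    [0,0,0],
    [0,0,0],
    [0,0,0],
    [0,0,0],
    [0,0,0],
    [0,0,0],
    [0,0,0],
    [0,0,0],
    [0,0,0],
    [0,0,0],
    [0,0,0],
    [0,0,0],
    [0,0,0],
    [0,0,0.1],
    [0,0,0.13],
    [0,0,0.13],
    [0,0,0.1],
    [0,0,0],
    [0,0,0]
  ]
}}

```text
clock: 4.1
position: [0.4989, 0.1075, 0.2048]
ee_rot: [1.066, 2.955, 0.0]
force: [-0.0, 0.2, 0.0]
width: 0.652
gripper_force: 0.0
```

```bash
python3 - <<'E'
from h import *
np.set_printoptions(precision=4,suppress=True)
p=arm.get_image("wrist"); save(p,"wrist1"); print(np.array(p["T"]))
x,r,s=pose(); print(x,r.as_matrix()[:,0],s["joints"],s["clock"])
for l in("wedge_grip","wedge_tip","wedge","white_gland","brass_nipple","tray"):
    for d in arm.place_of(l,p)[:3]:
        uv=np.array(d["centre"])*[640,480]; print(l,uv,onz(p,uv,.055 if l=="wedge_grip" else .045),round(d["conf"],2))
E
```

```text
[[ 0.6382  0.7382  0.2183  0.4394]
 [ 0.7698 -0.6118 -0.1819  0.1551]
 [-0.0007  0.2841 -0.9588  0.3637]
 [ 0.      0.      0.      1.    ]]
[0.4989 0.1075 0.2048] [-0.7694  0.6387 -0.0001] [-0.6312  0.2743  0.395   1.9031 -0.1252  0.9878  0.6976] 4.15
wedge_grip [320.576 218.688] [0.4995 0.1129 0.055 ] 0.68
wedge_tip [312.896  90.096] [0.406  0.1809 0.045 ] 0.59
wedge [318.528 168.   ] [0.4621 0.1413 0.045 ] 0.72
white_gland [280.704 275.52 ] [0.5219 0.0411 0.045 ] 0.87
brass_nipple [235.776 108.288] [0.3731 0.1175 0.045 ] 0.81
tray [309.12 178.08] [0.4636 0.1284 0.045 ] 0.95
```

View pics/wrist1.png

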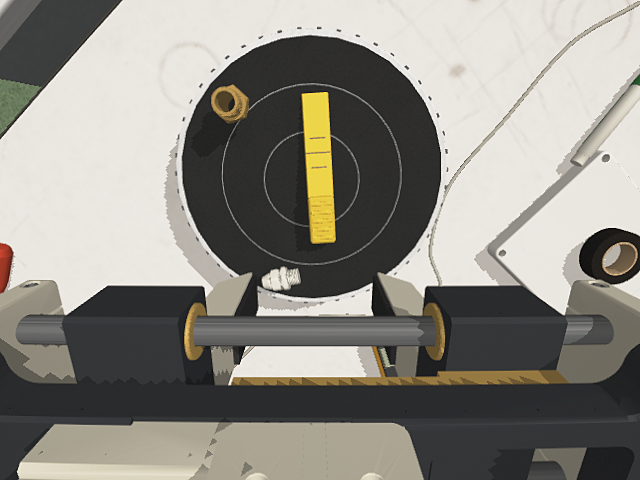

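The wrist view shows the wedge with its thin end at (315,93), the ribbed grip from row 197 to 243 around (322,220), the gland at (281,279) and the nipple at (230,104). The way down is clear for the fingers.

```bash
python3 - <<'E'
from h import *
np.set_printoptions(precision=4,suppress=True)
p=arm.get_image("wrist")
f=cv2.cvtColor(p["frame"],cv2.COLOR_RGB2HSV); m=cv2.inRange(f,(20,120,60),(35,255,255))
n,lab,st,ce=cv2.connectedComponentsWithStats(m); i=int(lab[168,318]); print(st[i])
ys=np.arange(st[i,1],st[i,1]+st[i,3])
for y in(96,150,205,220,235):
    xs=np.where(lab[y]==i)[0]; print(y,xs.min(),xs.max())
def mid(y): xs=np.where(lab[y]==i)[0]; return (xs.min()+xs.max())/2
tip=onz(p,(mid(st[i,1]+3),st[i,1]),.047); b=onz(p,(mid(240),st[i,1]+st[i,3]),.065)
g=[onz(p,(mid(y),y),.065) for y in(202,235)]
print("tip",tip,"back",b,"len",np.linalg.norm((tip-b)[:2]))
d=(tip-b)[:2]; yaw=np.degrees(np.arctan2(d[1],d[0])); d/=np.linalg.norm(d); print("yaw",yaw, g)
gr=b[:2]+.0225*d; print("grip",gr)
plan([*gr,.075],yaw)
E
```

```text
[ 301   92   35  152 4002]
96 301 327
150 304 330
205 308 334
220 309 334
235 310 335
tip [0.4083 0.1806 0.047 ] back [0.5177 0.0999 0.065 ] len 0.13595899638303324
yaw 143.57508717202657 [array([0.4857, 0.1244, 0.065 ]), array([0.5108, 0.1055, 0.065 ])]
grip [0.4996 0.1132]
turn [ 0.   -0.   -0.06] then cm [ 0.29  0.51 12.98] before-turn cm [ 0.32  0.49 12.98]
```

Request:
{"fn": "carry_out", "kwargs": {
  "claw": [6,6,6,6,6,6,6,6,6,6,6,6],
  "delta_pos": [
    [0.3,0.5,0],
    [0,0,1.5],
    [0,0,2],
    [0,0,2],
    [0,0,2],
    [0,0,2],
    [0,0,2],
    [0,0,1.5],
    [0,0,1],
    [0,0,0.7],
    [0,0,0.5],
    [0,0,0.3]
  ],
  "angular": [
    [0,0,-0.06],
    [0,0,0],
    [0,0,0],
    [0,0,0],
    [0,0,0],
    [0,0,0],
    [0,0,0],
    [0,0,0],
    [0,0,0],
    [0,0,0],
    [0,0,0],
    [0,0,0]
  ]
}}

```text
clock: 5.7
position: [0.5, 0.1132, 0.0497]
ee_rot: [0.982, 2.984, 0.0]
force: [-0.6, 0.2, 0.1]
width: 0.656
gripper_force: 0.0
```

Request:
{"fn": "carry_out", "kwargs": {
  "claw": [6,6],
  "delta_pos": [
    [0,0,0],
    [0,0,0]
  ],
  "angular": [
    [0,0,0],
    [0,0,0]
  ]
}}

```text
clock: 5.9
position: [0.5001, 0.1133, 0.0501]
ee_rot: [0.982, 2.984, 0.001]
force: [-0.4, 0.4, 0.2]
width: 0.654
gripper_force: 0.0
```

```bash
python3 - <<'E'
from h import *
p=arm.get_image("wrist"); save(p,"wrist2",(150,40,490,320),2); x,r,s=pose(); print(x,r.as_matrix()[:,0],s["force"])
print(proj(p,[*(x-[0,0,-.019])]))
E
```

```text
[0.50011585 0.11326509 0.05014531] [-8.04587255e-01  5.93834310e-01 -4.01910756e-04] [0.25799665 0.10693471 0.86101838]
[[317.44188969 307.86589512]]
```

View pics/wrist2.png

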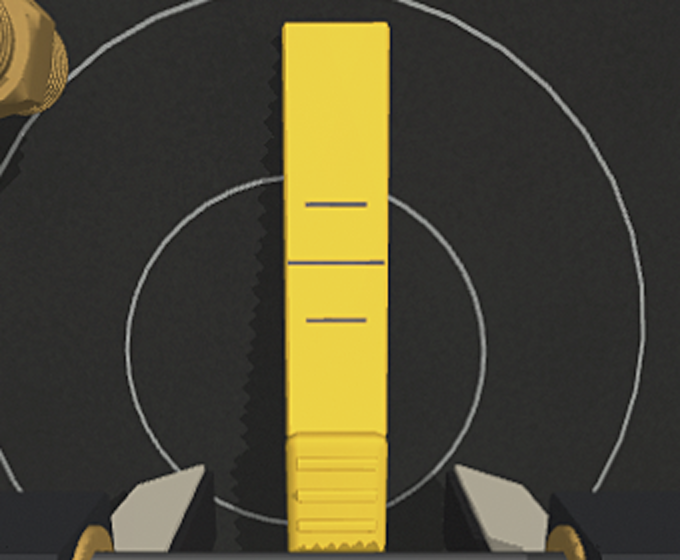

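The wedge lies straight between the fingers (crop column about 337 midway between fingertips at 205 and 455), aligned with the tool. I go down 2 mm more and close.

Request:
{"fn": "carry_out", "kwargs": {
  "claw": [6,4,3,2,1.5,1.5,1.5,1.5,1.5,1.5],
  "delta_pos": [
    [0,0,0.2],
    [0,0,0],
    [0,0,0],
    [0,0,0],
    [0,0,0],
    [0,0,0],
    [0,0,0],
    [0,0,0],
    [0,0,0],
    [0,0,0]
  ],
  "angular": [
    [0,0,0],
    [0,0,0],
    [0,0,0],
    [0,0,0],
    [0,0,0],
    [0,0,0],
    [0,0,0],
    [0,0,0],
    [0,0,0],
    [0,0,0]
  ],
  "force": 45
}}

```text
clock: 6.95
position: [0.4998, 0.1132, 0.0477]
ee_rot: [0.982, 2.984, 0.0]
force: [0.3, 0.2, 0.5]
width: 0.254
gripper_force: 44.9
```

Request:
{"fn": "carry_out", "kwargs": {
  "claw": [1,1,1,1,1,1,1,1],
  "delta_pos": [
    [0,0,0],
    [0,0,-0.2],
    [0,0,-0.5],
    [0,0,-1],
    [0,0,-2],
    [0,0,-3],
    [0,0,-3],
    [0,0,-2]
  ],
  "angular": [
    [0,0,0],
    [0,0,0],
    [0,0,0],
    [0,0,0],
    [0,0,0],
    [0,0,0],
    [0,0,0],
    [0,0,0]
  ]
}}

```text
clock: 7.75
position: [0.5005, 0.1131, 0.1676]
ee_rot: [0.982, 2.982, 0.003]
force: [-0.1, 0.5, -0.7]
width: 0.257
gripper_force: 44.9
```

```bash
python3 - <<'E'
from h import *
np.set_printoptions(precision=4,suppress=True)
p=arm.get_image("wrist"); save(p,"wrist3",(150,20,490,320),2); x,r,s=pose(); print(x,s["joints"],s["width"],s["gripper_force"])
q=arm.get_image("side"); save(q,"side3",(230,230,430,380),3)
# preinsert: grip 61mm+~... tip 30 mm before slot
yaw=np.radians(-22.7); u=np.array([np.cos(yaw),np.sin(yaw)]); S=np.array([.6018,-.316])
plan([*(S-u*(.1125+.040)),x[2]],-22.7); plan([*(S-u*.1525),x[2]],np.degrees(np.arctan2(*r.as_matrix()[[1,0],0])))
E
```

```text
[0.5018 0.1134 0.17  ] [-0.6201  0.3184  0.3767  1.9416 -0.1484  0.9019  0.7654] 0.2575110911723852 44.907376170158386
turn [ 0.005 -0.007  2.902] then cm [10.57 35.76 -0.18] before-turn cm [-18.77 -32.22  -0.29]
turn [0.005 0.003 0.   ] then cm [-18.78 -32.22  -0.18] before-turn cm [-18.77 -32.22  -0.29]
```

View pics/wrist3.png

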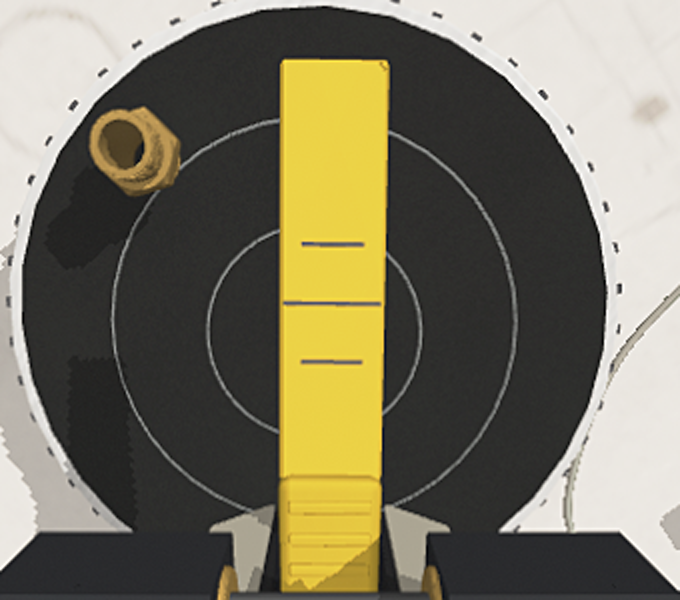

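The wedge is held firmly at the grip, straight and centred, with the tip at crop (335,60); the nipple still stands on the platter. Now I carry it over in front of the slot and turn it.

Request:
{"fn": "carry_out", "kwargs": {
  "claw": [1,1,1,1,1,1,1,1,1,1,1,1,1],
  "delta_pos": [
    [-0.8,-1.2,0],
    [-1.5,-2.5,0],
    [-1.7,-3,0],
    [-1.7,-3,0],
    [-1.7,-3,0],
    [-1.7,-3,0],
    [-1.7,-3,0],
    [-1.7,-3,0],
    [-1.7,-3,0],
    [-1.7,-3,0],
    [-1.4,-2.2,0],
    [-0.8,-1.4,0],
    [-0.4,-0.7,0]
  ],
  "angular": [
    [0,0,0],
    [0,0,0],
    [0,0,0],
    [0,0,0],
    [0,0,0],
    [0,0,0],
    [0,0,0],
    [0,0,0],
    [0,0,0],
    [0,0,0],
    [0,0,0],
    [0,0,0],
    [0,0,0]
  ]
}}

```text
clock: 9.15
position: [0.4565, -0.2565, 0.1637]
ee_rot: [-0.986, -2.981, 0.001]
force: [-0.0, 0.3, -1.2]
width: 0.26
gripper_force: 44.9
```

Request:
{"fn": "carry_out", "kwargs": {
  "claw": [1,1,1,1,1,1,1,1,1,1,1,1,1,1,1,1,1,1,1,1],
  "delta_pos": [
    [0,0,0],
    [0,0,0],
    [0,0,0],
    [0,0,0],
    [0,0,0],
    [0,0,0],
    [0,0,0],
    [0,0,0],
    [0,0,0],
    [0,0,0],
    [0,0,0],
    [0,0,0],
    [0,0,0],
    [0,0,0],
    [0,0,0],
    [0,0,0],
    [0,0,0],
    [0,0,0],
    [0,0,0],
    [0,0,0]
  ],
  "angular": [
    [0,0,0.149],
    [0,0,0.149],
    [0,0,0.149],
    [0,0,0.149],
    [0,0,0.149],
    [0,0,0.149],
    [0,0,0.149],
    [0,0,0.149],
    [0,0,0.149],
    [0,0,0.149],
    [0,0,0.149],
    [0,0,0.149],
    [0,0,0.149],
    [0,0,0.149],
    [0,0,0.149],
    [0,0,0.149],
    [0,0,0.149],
    [0,0,0.149],
    [0,0,0.149],
    [0,0,0.07]
  ]
}}

```text
clock: 11.15
position: [0.4579, -0.2535, 0.1638]
ee_rot: [-3.079, 0.625, 0.003]
force: [0.2, 0.1, -0.7]
width: 0.256
gripper_force: 44.9
```

```bash
python3 - <<'E'
from h import *
np.set_printoptions(precision=4,suppress=True)
p=arm.get_image("wrist"); save(p,"wrist4"); x,r,s=pose(); print(x,r.as_matrix(),s["joints"],s["width"],s["force"],s["clock"])
for l in("slot","cover_edge","wedge_tip","wedge_grip"):
    for d in arm.place_of(l,p)[:2]:
        uv=np.array(d["centre"])*[640,480]; print(l,uv,onz(p,uv,dict(slot=.062,cover_edge=.068).get(l,x[2]-.003)),round(d["conf"],2))
print(proj(p,[.6018,-.316,.062]),proj(p,[.6784,-.3481,.086]))
E
```

```text
[ 0.4579 -0.2535  0.1638] [[ 0.92   -0.3919 -0.0019]
 [-0.3919 -0.92    0.0005]
 [-0.0019  0.0003 -1.    ]] [-0.4198  0.6175  1.2592  1.957  -0.6734  1.081  -0.8386] 0.25650450146146125 [-0.7778  1.7068 -1.3738] 11.2
slot [318.976  15.408] [ 0.6027 -0.3201  0.062 ] 0.84
cover_edge [318.016  12.816] [ 0.6027 -0.3193  0.068 ] 0.78
wedge_tip [289.408 264.816] [ 0.475  -0.2483  0.1608] 0.87
wedge_tip [320.576  50.688] [ 0.5615 -0.3021  0.1608] 0.63
wedge_grip [176.704 243.888] [ 0.5082 -0.1995  0.1608] 0.93
wedge_grip [313.472 292.608] [ 0.4554 -0.2537  0.1608] 0.59
[[313.9617  19.3679]] [[ 313.4223 -159.2397]]
```

View pics/wrist4.png

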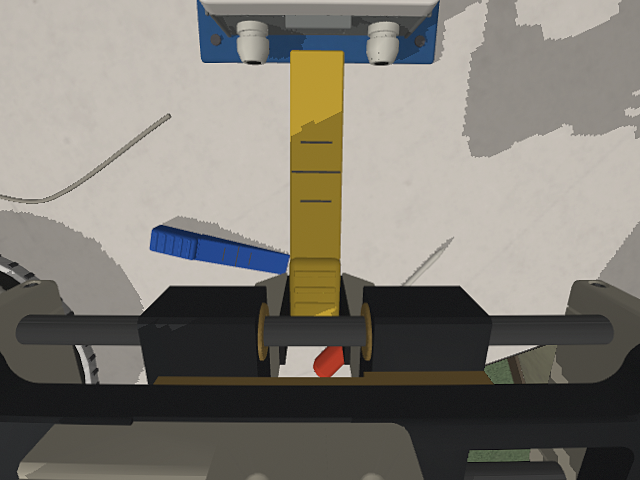

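The wrist view shows the wedge tip at (317,51) pointing at the slot, which is midway (318,20) between the white glands at (253,40) and (383,40). The jig's edge is level, so the yaw is right. I lower to slot height and check from the fixed cameras.

Request:
{"fn": "carry_out", "kwargs": {
  "claw": [1,1,1,1,1,1,1,1,1,1],
  "delta_pos": [
    [0,0.2,0.7],
    [0,0,1.4],
    [0,0,1.8],
    [0,0,1.8],
    [0,0,1.6],
    [0,0,1.1],
    [0,0,0.7],
    [0,0,0.4],
    [0,0,0],
    [0,0,0]
  ],
  "angular": [
    [0,0,0],
    [0,0,0],
    [0,0,0],
    [0,0,0],
    [0,0,0],
    [0,0,0],
    [0,0,0],
    [0,0,0],
    [0,0,0],
    [0,0,0]
  ]
}}

```text
clock: 12.4
position: [0.4581, -0.2563, 0.0701]
ee_rot: [3.08, -0.617, 0.001]
force: [-0.1, -0.8, -0.6]
width: 0.256
gripper_force: 44.9
```

```bash
python3 - <<'E'
from h import *
np.set_printoptions(precision=4,suppress=True)
x,r,s=pose(); print(x,r.as_matrix(),s["joints"],s["force"],s["clock"])
P=[arm.get_image(n) for n in("scene","side","wrist")]
for l in("slot","cover_edge","wedge_tip","wedge_grip"):
    for n,p in zip(("scene","side","wrist"),P):
      for d in arm.place_of(l,p)[:2]:
        uv=np.array(d["centre"])*[640,480]; print(l,n,uv,onz(p,uv,dict(slot=.062,cover_edge=.068,wedge_grip=x[2]+.007).get(l,x[2]-.003)),round(d["conf"],2))
t=x+r.apply([.1125,0,.003]); g=x+r.apply([0,0,-.007])
for p in P: print("expect tip,grip,slot",proj(p,[t,g,[.602,-.3185,.062]]))
a=P[0]["frame"][220:350,340:560,::-1]; b=P[2]["frame"][0:240,180:460,::-1]
c=np.hstack([cv2.resize(a,(510,300)),cv2.resize(b,(280,240))[:240] if 0 else cv2.resize(b,(290,300))])
cv2.imwrite("pics/c5.png",c)
E
```

```text
[ 0.4581 -0.2563  0.0701] [[ 0.9229 -0.385   0.0006]
 [-0.385  -0.9229 -0.0003]
 [ 0.0007  0.0001 -1.    ]] [-0.3082  0.7193  1.0969  2.0426 -0.8331  0.9145 -0.7111] [-0.1072 -0.7928 -0.5993] 12.4
slot scene [447.808 278.304] [ 0.6031 -0.3153  0.062 ] 0.74
slot scene [201.472 268.512] [0.3562 0.1135 0.062 ] 0.31
slot side [342.08  176.208] [ 0.6002 -0.3275  0.062 ] 0.72
cover_edge scene [451.2  276.72] [ 0.6038 -0.3213  0.068 ] 0.67
cover_edge side [341.824 173.712] [ 0.6012 -0.328   0.068 ] 0.91
wedge_tip scene [353.472 331.488] [ 0.3597 -0.2386  0.0671] 0.92
wedge_tip scene [476.8   261.888] [ 0.6829 -0.3462  0.0671] 0.67
wedge_tip side [403.008 249.216] [ 0.4135 -0.1319  0.0671] 0.88
wedge_tip side [355.52 186.72] [ 0.5583 -0.2929  0.0671] 0.5
wedge_tip wrist [317.504  51.792] [ 0.5623 -0.3028  0.0671] 0.86
wedge_grip scene [334.528 295.584] [ 0.4154 -0.1651  0.0771] 0.76
wedge_grip scene [479.808 262.224] [ 0.6707 -0.3554  0.0771] 0.42
wedge_grip side [357.888 269.616] [ 0.4719 -0.0375  0.0771] 0.92
wedge_grip side [397.376 201.888] [ 0.4589 -0.2591  0.0771] 0.72
wedge_grip wrist [123.008 282.72 ] [ 0.5018 -0.1718  0.0771] 0.75
wedge_grip wrist [310.976 294.   ] [ 0.4599 -0.2568  0.0771] 0.56
expect tip,grip,slot [[432.5695 284.125 ]
 [388.8137 300.6634]
 [449.1063 279.1188]]
expect tip,grip,slot [[354.9007 184.6675]
 [397.4161 202.7493]
 [339.9536 178.1822]]
expect tip,grip,slot [[311.0309  55.6949]
 [311.366  297.3413]
 [315.7115 -55.7152]]
```

View pics/c5.png

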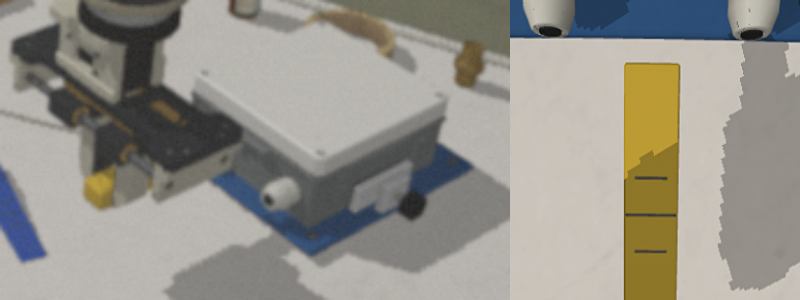

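The right half shows the wedge (column 651) centred between the glands (547 and 753) to within a millimetre, and square to the jig edge. I lower 3.5 mm more and advance to the sill.

Request:
{"fn": "carry_out", "kwargs": {
  "claw": [1,1,1,1,1,1,1,1,1,1],
  "delta_pos": [
    [0,0,0.2],
    [0,0,0.15],
    [0.5,0,0],
    [0.7,0,0],
    [0.7,0,0],
    [0.5,0,0],
    [0.3,0,0],
    [0.2,0,0],
    [0,0,0],
    [0,0,0]
  ],
  "angular": [
    [0,0,0],
    [0,0,0],
    [0,0,0],
    [0,0,0],
    [0,0,0],
    [0,0,0],
    [0,0,0],
    [0,0,0],
    [0,0,0],
    [0,0,0]
  ]
}}

```text
clock: 14.15
position: [0.4844, -0.2671, 0.0662]
ee_rot: [-3.08, 0.617, 0.0]
force: [0.6, 0.4, -0.3]
width: 0.26
gripper_force: 44.9
```

```bash
python3 - <<'E'
from h import *
np.set_printoptions(precision=4,suppress=True)
x,r,s=pose(); print(x,r.as_matrix(),s["joints"],s["force"],s["clock"])
p=arm.get_image("wrist"); save(p,"w6",(200,0,440,180),3)
E
```

```text
[ 0.4844 -0.2671  0.0662] [[ 0.9228 -0.3852 -0.0002]
 [-0.3852 -0.9228  0.0002]
 [-0.0003 -0.0001 -1.    ]] [-0.2793  0.758   1.0764  1.9755 -0.8428  0.9452 -0.7316] [ 0.5698  0.4154 -0.3138] 14.15
```

View pics/w6.png

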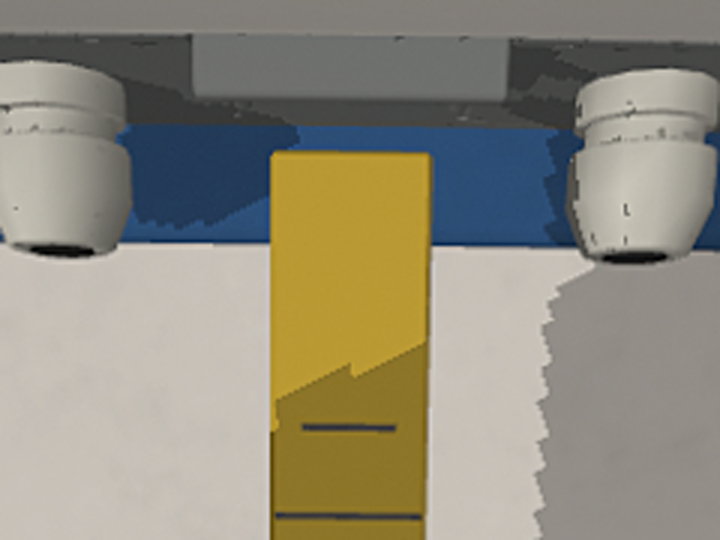

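The wedge (crop columns 271-431, centre 351) is centred on the sill (193-507, centre 350), with the tip about 8 mm before it. Advancing into the slot.

Request:
{"fn": "carry_out", "kwargs": {
  "claw": [1,1,1,1,1,1,1,1,1,1],
  "delta_pos": [
    [0.3,0,0],
    [0.4,0,0],
    [0.4,0,0],
    [0.4,0,0],
    [0.4,0,0],
    [0.4,0,0],
    [0.4,0,0],
    [0.3,0,0],
    [0,0,0],
    [0,0,0]
  ],
  "angular": [
    [0,0,0],
    [0,0,0],
    [0,0,0],
    [0,0,0],
    [0,0,0],
    [0,0,0],
    [0,0,0],
    [0,0,0],
    [0,0,0],
    [0,0,0]
  ]
}}

```text
clock: 15.2
position: [0.5122, -0.2788, 0.0662]
ee_rot: [-3.08, 0.617, 0.0]
force: [-0.7, 0.4, 0.3]
width: 0.26
gripper_force: 44.9
```

Request:
{"fn": "carry_out", "kwargs": {
  "claw": [1,1,1],
  "delta_pos": [
    [0,0,0.1],
    [0,0,0.05],
    [0,0,0]
  ],
  "angular": [
    [0,0,0],
    [0,0,0],
    [0,0,0]
  ]
}}

```text
clock: 15.5
position: [0.5121, -0.2787, 0.0647]
ee_rot: [-3.08, 0.617, 0.0]
force: [-0.3, 0.8, 0.3]
width: 0.256
gripper_force: 44.9
```

Request:
{"fn": "carry_out", "kwargs": {
  "claw": [1,1,1,1,1,1,1,1],
  "delta_pos": [
    [0.3,0,0],
    [0.3,0,0],
    [0.3,0,0],
    [0.3,0,0],
    [0.3,0,0],
    [0.3,0,0],
    [0.2,0,0],
    [0,0,0]
  ],
  "angular": [
    [0,0,0],
    [0,0,0],
    [0,0,0],
    [0,0,0],
    [0,0,0],
    [0,0,0],
    [0,0,0],
    [0,0,0]
  ],
  "force": 55
}}

```text
clock: 16.3
position: [0.5289, -0.286, 0.0644]
ee_rot: [-3.079, 0.618, 0.005]
force: [-8.7, 3.8, 5.4]
width: 0.254
gripper_force: 54.9
```

```bash
python3 - <<'E'
from h import *
np.set_printoptions(precision=4,suppress=True)
x,r,s=pose(); print(x,r.as_matrix()[:,0],s["joints"],s["force"],s["clock"])
p=arm.get_image("wrist"); save(p,"w7",(200,0,440,180),3)
E
```

```text
[ 0.5289 -0.286   0.0644] [ 0.9225 -0.3859 -0.0036] [-0.2345  0.8181  1.0544  1.8515 -0.8479  1.0085 -0.7772] [-8.7036  3.7683  5.4021] 16.3
```

View pics/w7.png

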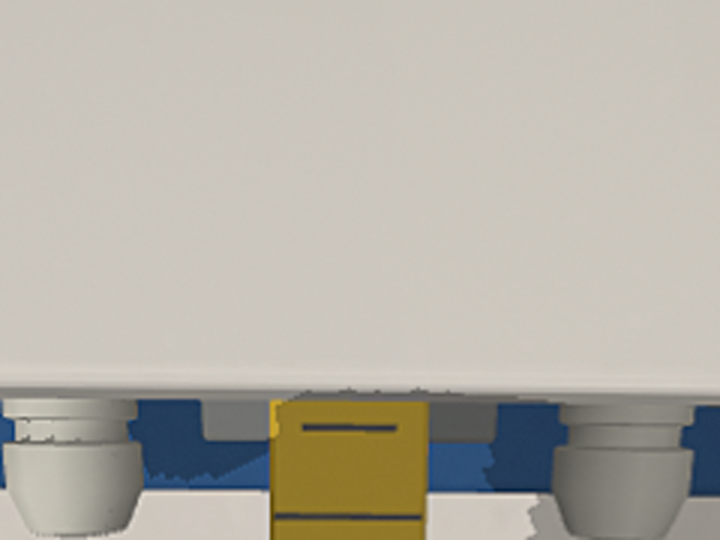

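Line one (39 mm, row 428) is about 4 mm short of the cover edge (row 400), so the tip is about 35 mm in. The lines haven't moved on the tool, so the wedge isn't slipping. Push is about 9 N. I continue by 14 mm.

Request:
{"fn": "carry_out", "kwargs": {
  "claw": [1,1,1,1,1,1,1,1,1],
  "delta_pos": [
    [0.2,0,0],
    [0.2,0,0],
    [0.2,0,0],
    [0.2,0,0],
    [0.2,0,0],
    [0.2,0,0],
    [0.2,0,0],
    [0,0,0],
    [0,0,0]
  ],
  "angular": [
    [0,0,0],
    [0,0,0],
    [0,0,0],
    [0,0,0],
    [0,0,0],
    [0,0,0],
    [0,0,0],
    [0,0,0],
    [0,0,0]
  ]
}}

```text
clock: 17.25
position: [0.5413, -0.2913, 0.0644]
ee_rot: [-3.079, 0.619, 0.006]
force: [-8.5, 3.7, 6.4]
width: 0.258
gripper_force: 54.9
```

```bash
python3 - <<'E'
from h import *
np.set_printoptions(precision=4,suppress=True)
x,r,s=pose(); print(x,r.as_matrix()[:,0],s["joints"],s["force"],s["clock"])
p=arm.get_image("wrist"); save(p,"w8",(200,80,440,260),3)
g=cv2.cvtColor(p["frame"],cv2.COLOR_RGB2HSV); c=g[100:215,310:322]; print([(100+i,*v) for i,v in enumerate(np.median(c,axis=1).astype(int).tolist())][20:85:1])
E
```

```text
[ 0.5413 -0.2913  0.0644] [ 0.9224 -0.3863 -0.0041] [-0.2222  0.8338  1.0497  1.8157 -0.8485  1.0267 -0.791 ] [-8.4799  3.6628  6.4063] 17.25
[(120, 19, 18, 198), (121, 19, 18, 198), (122, 19, 18, 198), (123, 19, 18, 198), (124, 19, 18, 198), (125, 19, 18, 198), (126, 19, 18, 199), (127, 18, 18, 198), (128, 19, 18, 198), (129, 19, 18, 199), (130, 19, 18, 199), (131, 19, 18, 199), (132, 19, 18, 199), (133, 18, 18, 199), (134, 19, 18, 199), (135, 19, 18, 188), (136, 19, 18, 146), (137, 18, 17, 146), (138, 18, 18, 145), (139, 18, 17, 145), (140, 18, 17, 146), (141, 18, 17, 146), (142, 18, 17, 146), (143, 18, 17, 146), (144, 18, 17, 146), (145, 18, 17, 146), (146, 18, 17, 146), (147, 18, 17, 146), (148, 18, 17, 146), (149, 18, 17, 146), (150, 18, 17, 146), (151, 18, 17, 146), (152, 20, 17, 146), (153, 18, 17, 146), (154, 18, 17, 146), (155, 18, 17, 146), (156, 18, 17, 147), (157, 18, 17, 147), (158, 18, 17, 147), (159, 18, 17, 147), (160, 18, 18, 145), (161, 18, 18, 144), (162, 17, 16, 141), (163, 12, 9, 130), (164, 19, 33, 121), (165, 23, 151, 129), (166, 23, 193, 143), (167, 23, 184, 141), (168, 23, 183, 142), (169, 23, 185, 145), (170, 23, 174, 132), (171, 22, 87, 81), (172, 114, 81, 60), (173, 21, 131, 104), (174, 23, 190, 149), (175, 23, 183, 142), (176, 23, 183, 141), (177, 23, 183, 141), (178, 23, 182, 141), (179, 23, 183, 141), (180, 23, 183, 141), (181, 23, 183, 141), (182, 23, 183, 141), (183, 23, 184, 141), (184, 23, 183, 141)]
```

Request:
{"fn": "carry_out", "kwargs": {
  "claw": [1,1,1,1,1],
  "delta_pos": [
    [0.15,0,0],
    [0.15,0,0],
    [0,0,0],
    [0,0,0],
    [0,0,0]
  ],
  "angular": [
    [0,0,0],
    [0,0,0],
    [0,0,0],
    [0,0,0],
    [0,0,0]
  ]
}}

```text
clock: 17.8
position: [0.5439, -0.2924, 0.0645]
ee_rot: [-3.078, 0.619, 0.007]
force: [-9.6, 4.6, 6.8]
width: 0.256
gripper_force: 54.9
```

```bash
python3 - <<'E'
from h import *
np.set_printoptions(precision=4,suppress=True)
x,r,s=pose(); print(x,r.as_matrix()[:,0],s["force"],s["clock"])
p=arm.get_image("wrist"); q=arm.get_image("side")
a=cv2.resize(p["frame"][80:260,200:440,::-1],(480,360)); b=cv2.resize(q["frame"][110:230,230:430,::-1],(320,192)); b=np.vstack([b,np.zeros((168,320,3),np.uint8)])
z=arm.get_image("scene"); b[192:]=cv2.resize(z["frame"][225:309,400:560,::-1],(320,168))
cv2.imwrite("pics/fin.png",np.hstack([a,b]))
E
```

```text
[ 0.5439 -0.2924  0.0645] [ 0.9223 -0.3864 -0.0045] [-9.6114  4.5677  6.7529] 17.8
```

View pics/fin.png

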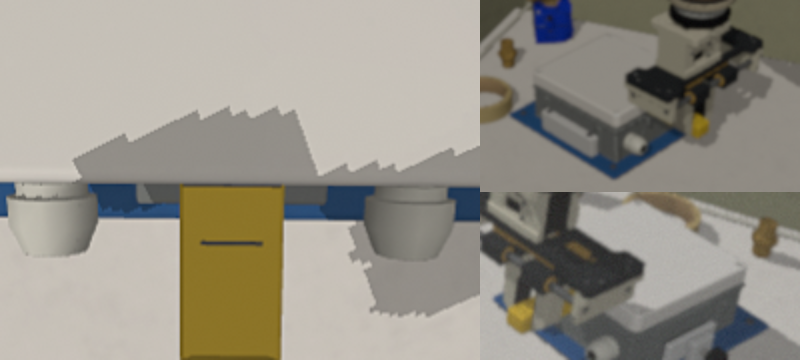

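The 51 mm line is now right at the cover's edge (row 184), with the 64 mm line at row 242, about 12 mm out. The cover is up about 4 mm, the wedge is held and level, and the gripper is clear of the cover. I hand in.

```bash
python3 -c "
from cell import arm
print(arm.sign_off())"
```

```text
the job is handed in; nothing more can be done
None
```

The yellow wedge is in the pry slot with its 51 mm line at the cover's edge, so the front edge is up about 4 mm (read from the wrist camera). The gripper still holds the wedge, and the job was handed in at about 18 s; sign-off gave no verdict.

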